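# Lock the specimen case on the bench bracket

### The job

The two stiff steel locking pins of the small wooden specimen case stand out from two neighbouring sides. Push them fully home one at a time against the upright face of the bent steel bracket that is fixed to the bench: feel for the stop and do not ram it, and turn the case between the two passes so that the other pin meets the bracket. Then stand the case, lid up, in the shallow metal tray and let go; keep the case upright throughout and leave the other things on the bench where they are.

Things in the scene. Friction and masses are not known exactly. Their poses are not given: they have to be found in the camera images.
- case_mid (a point): Centre (half-way up) of the specimen case: a wooden block-shaped box 64 x 64 mm, 52 mm high, about 0.35 kg, with a dark lid that shows a paper window. z is up through the lid. One pin stands out of its +x side and the other out of its +y side, both near the corner (+x, +y); the -x and -y sides are bare. Across either pair of sides it is 64 mm wide; the pins leave the half of a side away from that corner free for a finger.
- case: The same case; its origin lies at the centre of its underside, axes as for its centre.
- end_pin (a joint): How far the pin in the case's +x side is pushed in (m): 0 fully out, 0.022 fully home. A stiff pin (about 7 N to slide, no spring, stays where it is left) with a shank 8 mm and a round head 14 mm in diameter and 4 mm thick. Its axis is along the case's x, at case y = +16 mm, 33 mm above the underside (7 mm above the centre). Out, the head's flat front stands 26 mm from the side; home, the head rests against the side and stands out 4 mm, and the force rises sharply.
- side_pin (a joint): The same kind of pin in the case's +y side, axis along the case's y, at case x = +16 mm, 19 mm above the underside (7 mm below the centre); 0 fully out, 0.022 fully home, same sizes and stiffness.
- end_pin_head (a point): Centre of the flat front of the +x side's pin head; axes as the case's.
- side_pin_head (a point): Centre of the flat front of the +y side's pin head; axes as the case's.
- bracket: Steel bracket: a foot plate fixed to the bench with an L-shaped stop clamped on it. The stop's upright face is centred on y = 0, 80 mm wide, from the bench to 46 mm up, looks to -x, with bare bench before it. It is clamped 0 to 16 mm behind the origin (along +x), differently each time and not told: feel for it, pushing along +x. Origin at bench level; the foot lies at x = 24 to 88 mm, 5 mm thick.
- tray_in (a point): Centre of the inner floor of the shallow metal tray, fixed, 160 (x) x 180 (y) mm outside, walls 4 mm thick and 18 mm high, floor 4 mm above the bench. Axes along its sides, z up.
- amber_bottle: Bystander: closed brown bottle, 68 dia x 150 high. Origin at the centre of its underside.
- dropper: Bystander: slim glass dropper bottle, 30 dia x 95 high. Origin at the centre of its underside.
- onion: Bystander: brown onion, 74 dia x 78 high. Origin at the centre of its underside.
- petri: Bystander: low round glass dish, 76 dia x 14 high. Origin at the centre of its underside.
- slide_pack: Bystander: upright cardboard packet, 30 x 80 x 55 high. Origin at the centre of its underside.
- cover_box: Bystander: small open white box, 50 x 50 x 22 high. Origin at the centre of its underside.
- probe: Bystander: thin tool with a wooden handle lying flat, 140 long. Origin at its underside, near its middle.
There are look-alikes about, which are no part of the job. What is shaped like the bracket but red is not meant.

How it is judged (in metres and radians):
On the way, in this order (a step that is already met when the one before it is completed fails the run):
1. one pin is fully home (within 2.5 mm) while the case is pressed on the bracket (value of joint any of end_pin, side_pin above 0.0195 m and contact force between case and bracket above 2 N), for 0.02 s.
2. the case has been turned and the other pin is home too (within 2.5 mm), pressed on the bracket (value of joint each of end_pin, side_pin above 0.0195 m and contact force between case and bracket above 2 N), for 0.02 s.
At the end, for the whole second after the job is handed in: Both pins are home (within 2.5 mm), and the case stands still, lid up (within 6 degrees) and flat on the floor of the tray (within 5 mm), inside its walls (value of joint each of end_pin, side_pin above 0.0195 m and angle between case_mid's own z axis and vertical below 0.1 rad and z of case_mid in the frame of tray_in between 0.02 and 0.031 m and x of case_mid in the frame of tray_in between -0.06 and 0.06 m and y of case_mid in the frame of tray_in between -0.07 and 0.07 m and linear speed of case below 0.02 m/s); the robot touches nothing.
It fails at once if the case is rammed into the bracket (more than 36 N) (contact force between case and bracket above 36 N).
It fails at once if the case is tipped by more than about 35 degrees (angle between case_mid's own z axis and vertical above 0.6 rad).
It fails at once if another thing on the bench is moved by more than 30 mm (distance of any of amber_bottle, dropper, onion, petri, slide_pack, cover_box, probe from where it was at the start of the episode above 0.03 m).
It also fails if it takes over 72 s, if anything falls off the work surface, if the arm or the gripper's body presses on something with over 40 N, if the wrist force passes 120 N, or if a joint passes its speed limit or range.

### The arm

A 7-joint arm with a two-finger parallel gripper is mounted at the origin on the work surface. World frame = base frame: x ahead of the robot, y to its left, z up, the work surface at z = 0. Lengths are in mm, angles in rad, forces in N, time in s.
With the tool pointing down it reaches from about 400 to 900 mm from the base axis. Payload 5.5 kg.
Tool frame: the origin (TCP) lies at the very end of the fingers, on their centre line; the grasp point (between the pads) lies 19 mm behind it; z points along the fingers, y is the direction in which the jaws open and shut (so a half turn about z gives the same grasp; the last joint's range is limited). The gripper opens to 85 mm and grips with 20 to 120 N. Pads are 22 mm wide; open, the fingers measure 114 mm over their backs; the gripper's body (76 mm by 85 mm) begins 54 mm behind the grasp point. The pads swing forward as they close: fully open they stand 13 mm farther back than shut.
Start: joints at [1.46, 0.501, -0.427, 1.55, 0.221, 1.138, -0.21], TCP at [237.384, -605.102, 231.31] pointing down, gripper open.
Joint ranges: [-2.88, 2.88], [-0.31, 2.03], [-1.54, 1.56], [0.2, 2.42], [-1.41, 4.55], [0.19, 2.02], [-2.57, 2.57]. Speed limits (rad/s): [2.57, 2.57, 3.14, 3.14, 3.14, 3.14, 3.14].

### API

Orientations are given as a rotation vector (axis times angle).
In Python, from cell import sense, vision, sign_off, models gives the robot as it stands.
- The arm moves only by the tool jog_arm, never from a script. Its argument "moves" is one flat list of numbers, 7 for each row, row after row: the shift along the tool's x, y, z in mm, then the turn, a rotation vector about the tool's x, y, z in rad, then the finger opening in mm, from 0 to 85.4. In form: [tx, ty, tz, ax, ay, az, gripper, tx, ty, tz, ax, ay, az, gripper, ...]. A call has 1 to 8 rows; each row is the pose to reach, as a shift and turn from the pose measured when the call began, along the tool's axes at that moment; what a row does not reach only later rows make up. A row lasts 1/10 s, in which the tool goes at most 50 mm and 8.59 degrees, less where a joint would pass 70% of its speed; a pose out of reach is approached as far as the arm can. A call with a gripper value outside its range is refused whole. The fingers move at their own pace and stop on an object; "newtons" is the grip in N (left out, the last holds). Time passes only in rows, so rows that repeat a pose let the fingers close. It gives the time, the measured TCP pose, the force and the opening at its end, in the units of the state.
- sense(): the state, without advancing time (a new reading comes with each control period).
- vision.get_image(name): name is "scene" or "side" or "wrist"; returns a dict with "color" (400x640x3 uint8, blue, green, red), "fx", "fy", "cx", "cy" (pixels), "D" ([k1, k2, p1, p2, k3] as OpenCV has them; the pictures are not rectified), "R" (3x3) and "t" (3): a world point X has camera coordinates R X + t. Camera axes: x right, y down, z forward; pixel columns grow to the right and rows downward; lengths in mm; the calibration is good to about 2 mm. A picture is of the moment at which its call begins. There is no depth.
- sign_off(): hands the job in, once; it reports no verdict.
Trained networks look in the newest picture that a camera, given by its name, has taken for a name from the list of things; names that differ only in an ending like _2 or _b are one class to them, and where a whole thing is asked for, a point or a joint stands for the part that bears it (a point fixed in the world has none). Each returns a list of dicts, best first, with "p" (0 to 1); they miss things now and then, are a little off and sometimes report something else, mostly with a low value. They report only what shows in the picture. A call takes as long as a camera call. They do not tell look-alikes from the thing itself.
- models.regions_of(camera, query): "pixels" (400x640 bool, what is visible of it).
- models.mark_of(camera, query): "at" ([x, y, z] in mm, in world coordinates, good to about 4 mm: a listed point, or the origin of a listed thing).
The state is a dict: "clock": time; "joints": joint angles; "qd": joint speeds; "joint_efforts": joint torques, N m; "position": TCP position; "tool_rot": TCP orientation; "ft_force": force on the tool from outside, world axes, zero at the start; "torque": the same for the moment, N m; "gripper_width": finger opening in mm.
Only numpy, scipy, OpenCV 4.12 (cv2) and the standard library are available. Lean on these libraries where they do the work, as an engineer would, in place of code of your own. Each camera call takes 0.05 s, during which the arm holds its last target.

## Working session

There is one attempt and no reset: what is moved stays moved. The work goes in short steps, Python scripts to look and compute and a tool call to move; the robot and the scene stay as the last step left them, time stands still between calls to the robot, and variables do not carry over. Pictures are saved under pics/ and viewed, and the job is handed in when it is done.

Besides the shell and the picture viewer there is one more tool, called after "Emit:" as name(argument=value, ...) on one line, values as JSON. jog_arm: Moves the arm, as the interface text tells. Its arguments: {"type":"object","properties":{"moves":{"type":"array","items":{"type":"number"}},"newtons":{"type":"number"}},"required":["moves"]}

```bash
ls; mkdir -p pics
python3 - <<'E'
from cell import sense, vision, models
import cv2
s=sense();print({k:s[k] for k in s})
for c in ["scene","side","wrist"]:
    im=vision.get_image(c); cv2.imwrite(f"pics/{c}0.png",im["color"])
    print(c,im["fx"],im["D"],im["R"],im["t"])
for c in ["scene","side"]:
    for n in ["case","case_mid","end_pin_head","side_pin_head","bracket","tray_in","amber_bottle","dropper","onion","petri","slide_pack","cover_box","probe"]:
        print(c,n,[([round(float(v)) for v in d["at"]],round(float(d["p"]),2)) for d in models.mark_of(c,n)])
print(sense()["clock"])
E
```

```text
pics
{'clock': 0.0, 'joints': array([ 1.46020174,  0.50181562, -0.42675785,  1.55146611,  0.22079764,
        1.13830723, -0.2102958 ]), 'qd': array([-0.00150384,  0.00015987, -0.0008159 ,  0.00060155, -0.00027951,
        0.00025359, -0.00015283]), 'joint_efforts': array([ 7.01511708e-04, -5.69534826e+01, -5.81562370e+00, -2.80940509e+01,
        1.07586232e-02,  1.21369067e-02, -3.22871415e-05]), 'position': array([ 237.03036347, -604.48672677,  230.26991422]), 'tool_rot': array([-3.08499016e+00, -5.83435999e-01,  5.03669285e-04]), 'ft_force': array([-0.52634186, -0.19251333, -0.44201164]), 'torque': array([-0.04877452, -0.02220923, -0.01166578]), 'gripper_width': 85.10716753272887}
scene 374.94017674962606 [-0.04423917  0.          0.          0.          0.        ] [[-0.83733021  0.54668145 -0.00418484]
 [ 0.35553983  0.53871942 -0.76378846]
 [-0.41529453 -0.64103103 -0.64545307]] [ 476.22027919 -129.34988244 1191.41909014]
side 461.78625344789555 [-0.06434998  0.          0.          0.          0.        ] [[-0.71345949 -0.70069319 -0.00214575]
 [-0.41134536  0.42131504 -0.808
[... 843 characters left out ...]
2, 204, -1], 0.6)]
scene probe [([360, -202, -2], 0.43)]
side case [([454, -4, 0], 0.81), ([343, 196, 3], 0.29)]
side case_mid [([454, -3, -1], 0.74), ([454, -2, 27], 0.68)]
side end_pin_head [([452, -2, 28], 0.41)]
side side_pin_head [([440, 57, 17], 0.45)]
side bracket [([676, -358, 0], 0.85), ([566, -239, 4], 0.56), ([765, -237, 4], 0.25)]
side tray_in [([551, 246, 4], 0.57)]
side amber_bottle [([791, 106, -1], 0.96)]
side dropper [([762, 38, -2], 0.6), ([795, 105, -2], 0.55)]
side onion [([777, -97, -2], 0.85)]
side petri [([673, -12, 1], 0.83)]
side slide_pack [([767, -238, 1], 0.78)]
side cover_box [([344, 196, 2], 0.55)]
side probe [([360, -200, 3], 0.94), ([778, -104, 0], 0.33)]
1.45
```

View pics/scene0.png

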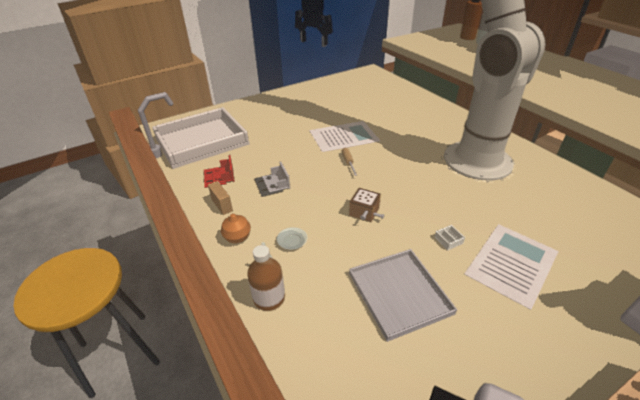

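View pics/side0.png

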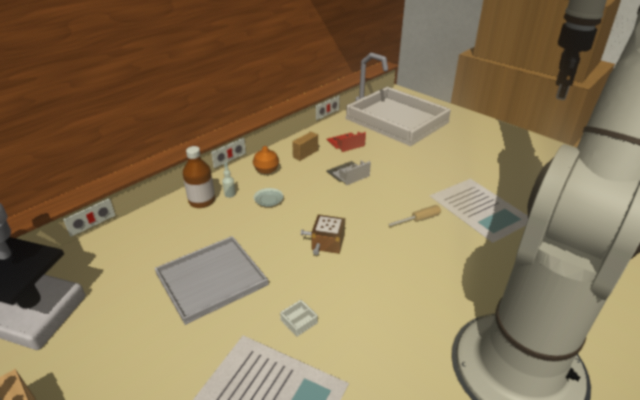

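View pics/wrist0.png

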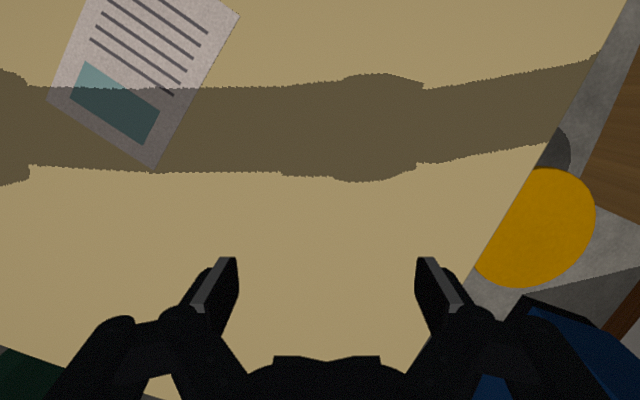

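```bash
cat > h.py <<'E'
import numpy as np, cv2
from cell import sense, vision, models
from scipy.spatial.transform import Rotation as Ro
def proj(im,P):
    K=np.array([[im["fx"],0,im["cx"]],[0,im["fy"],im["cy"]],[0,0,1.]])
    p,_=cv2.projectPoints(np.float64(P).reshape(-1,1,3),cv2.Rodrigues(np.float64(im["R"]))[0],np.float64(im["t"]),K,np.float64(im["D"]))
    return p[:,0]
def onplane(im,uv,z):
    K=np.array([[im["fx"],0,im["cx"]],[0,im["fy"],im["cy"]],[0,0,1.]])
    n=cv2.undistortPoints(np.float64(uv).reshape(-1,1,2),K,np.float64(im["D"]))[:,0]
    R=np.float64(im["R"]);t=np.float64(im["t"]);c=-R.T@t
    d=np.c_[n,np.ones(len(n))]@R
    return c+d*((z-c[2])/d[:,2])[:,None]
def crop(im,x0,y0,w,h,s,name):
    cv2.imwrite(name,cv2.resize(im["color"][y0:y0+h,x0:x0+w],None,fx=s,fy=s,interpolation=cv2.INTER_CUBIC))
E
python3 - <<'E'
from h import *
import numpy as np
a=cv2.imread("pics/scene0.png");b=cv2.imread("pics/side0.png")
def c(i,x,y): return cv2.resize(i[y:y+50,x:x+66],None,fx=6,fy=6,interpolation=cv2.INTER_CUBIC)
o=np.vstack([np.hstack([c(a,335,175),c(b,290,205)]),np.hstack([c(a,245,155),c(b,320,145)])])
cv2.imwrite("pics/z0.png",o);print(o.shape)
E
```

```text
(600, 792, 3)
```

View pics/z0.png

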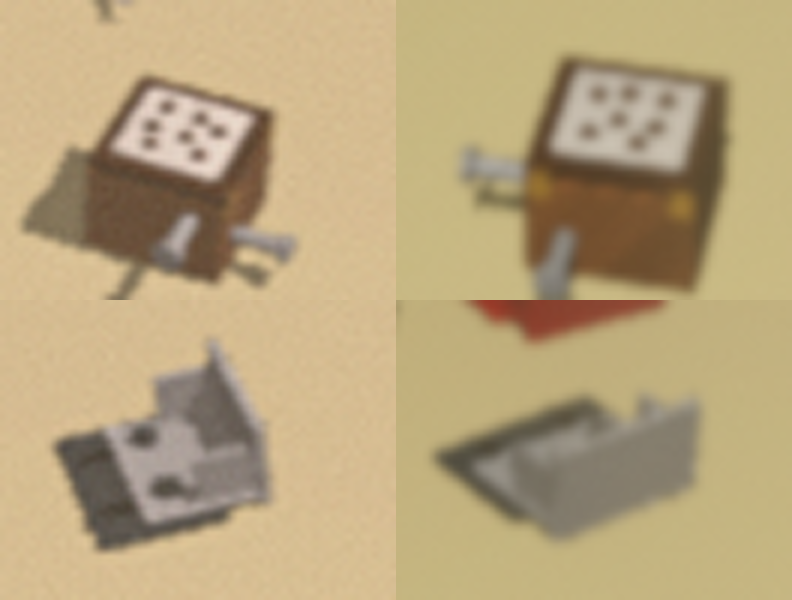

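Run:
```python
from h import *
A=vision.get_image("scene");B=vision.get_image("side")
c=np.array([[145,78],[272,112],[222,190],[90,160]])/6+[335,175]
p=onplane(A,c,52);print(p.round(1))
c=np.array([[169,57],[332,80],[300,177],[130,163]])/6+[290,205]
p=onplane(B,c,52);print(p.round(1))
print("heads scene",onplane(A,np.array([[173,252],[290,248]])/6+[335,175],26).round(1))
# bracket foot corners at z=5 scene
c=np.array([[55,140],[97,250]])/6+[245,155]
print("foot far edge scene",onplane(A,c,5).round(1))
c=np.array([[40,158],[195,97],[120,222]])/6+[320,145]
print("foot side",onplane(B,c,5).round(1))
c=np.array([[212-0,42],[268,197]])/6+[245,155]
print(onplane(A,c[:1],46).round(1),onplane(A,c[1:],0).round(1))
c=np.array([[300,100],[299,187],[164,240]])/6+[320,145]
print(onplane(B,c[:1],46).round(1),onplane(B,c[1:],0).round(1))
```

```text
[[443.2 -40.2  52. ]
 [411.3   9.5  52. ]
 [461.6  38.2  52. ]
 [496.5  -8.   52. ]]
[[495.6 -15.   52. ]
 [443.  -47.2  52. ]
 [415.    1.7  52. ]
 [463.3  38.4  52. ]]
heads scene [[483.7  35.8  26. ]
 [440.8  61.1  26. ]]
foot far edge scene [[ 638.1 -295.9    5. ]
 [ 657.6 -206.3    5. ]]
foot side [[ 652.2 -210.7    5. ]
 [ 636.  -300.3    5. ]
 [ 591.6 -197.6    5. ]]
[[ 558.2 -273.6   46. ]] [[ 569.  -203.2    0. ]]
[[ 559.3 -279.3   46. ]] [[ 557.1 -280.8    0. ]
 [ 573.1 -206.3   -0. ]]
```

```bash
cat >> h.py <<'E'
def tgt(psi): # tool down with x axis at psi
    return Ro.from_matrix(np.array([[np.cos(psi),np.sin(psi),0],[np.sin(psi),-np.cos(psi),0],[0,0,-1.]]))
def to(x,y,z,psi,s=None):
    s=s or sense(); R0=Ro.from_rotvec(s["tool_rot"])
    d=R0.inv().apply(np.array([x,y,z])-s["position"]); a=(R0.inv()*tgt(psi)).as_rotvec()
    return d.round(1).tolist(),a.round(4).tolist()
E
python3 - <<'E'
from h import *
print(to(445,-10,200,0.607))
E
```

```text
([410.6, -478.2, 31.3], [0.0, -0.0, -0.2331])
```

Emit:
jog_arm(moves=[410.6,-478.2,31,0,0,-0.233,85,410.6,-478.2,31,0,0,-0.233,85,410.6,-478.2,31,0,0,-0.233,85,410.6,-478.2,31,0,0,-0.233,85,410.6,-478.2,31,0,0,-0.233,85,410.6,-478.2,31,0,0,-0.233,85,410.6,-478.2,31,0,0,-0.233,85,410.6,-478.2,31,0,0,-0.233,85], newtons=60)

```text
clock: 2.35
position: [369.4, -226.1, 211.9]
tool_rot: [2.997, 0.938, 0.0]
ft_force: [2.0, -0.0, -0.4]
gripper_width: 84.7
```

Run:
```python
from h import *
s=sense();print(s["clock"],s["joints"].round(2))
print(to(445,-10,200,0.607))
```

```text
2.35 [ 1.15  0.15 -0.71  2.08  0.12  0.95 -0.59]
([185.3, -134.5, 11.7], [0.0014, 0.0001, -0.0004])
```

Emit:
jog_arm(moves=[185.3,-134.5,12,0,0,0,85,185.3,-134.5,12,0,0,0,85,185.3,-134.5,12,0,0,0,85,185.3,-134.5,12,0,0,0,85,185.3,-134.5,12,0,0,0,85,185.3,-134.5,12,0,0,0,85,185.3,-134.5,12,0,0,0,85])

```text
clock: 3.05
position: [445.0, -9.5, 199.8]
tool_rot: [2.996, 0.941, 0.0]
ft_force: [-0.4, -0.4, 0.1]
gripper_width: 85.1
```

Run:
```python
from h import *
s=sense();print(s["clock"],s["joints"].round(2),s["position"])
im=vision.get_image("wrist")
cv2.imwrite("pics/w1.png",im["color"])
for n in ["case_mid","end_pin_head","side_pin_head"]: print(n,[(np.round(d["at"]),d["p"]) for d in models.mark_of("wrist",n)][:2])
c=np.array([[x,y,z] for z in (0,52) for x,y in((-32,-32),(32,-32),(32,32),(-32,32))]+[[58,16,33],[16,58,19]],float)
y=0.607
R=np.array([[np.cos(y),-np.sin(y),0],[np.sin(y),np.cos(y),0],[0,0,1]])
P=c@R.T+[453.5,-3,0]
v=im["color"].copy()
for p in proj(im,P): cv2.circle(v,tuple(int(q) for q in p.round()),3,(0,0,255),1)
cv2.imwrite("pics/w1o.png",v)
```

```text
3.05 [ 0.74  0.23 -0.87  2.06  0.22  0.94 -1.2 ] [444.99511479  -9.53320969 199.76372123]
case_mid [(array([455.,  -0.,  32.]), 0.95)]
end_pin_head [(array([497.,  40.,  35.]), 0.65)]
side_pin_head [(array([436.,  56.,  20.]), 0.55)]
```

View pics/w1o.png

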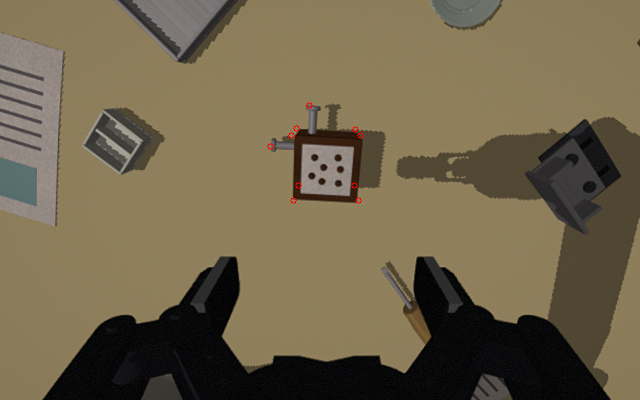

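Run:
```python
import cv2,numpy as np
a=cv2.imread("pics/w1.png")
o=np.vstack([cv2.resize(a[95:215,260:400],None,fx=5,fy=5,interpolation=cv2.INTER_CUBIC)])
cv2.imwrite("pics/w1z.png",o)
o=cv2.resize(a[110:240,515:640],None,fx=4.5,fy=4.5,interpolation=cv2.INTER_CUBIC)
cv2.imwrite("pics/w1b.png",o)
```

```text
(no output)
```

View pics/w1z.png

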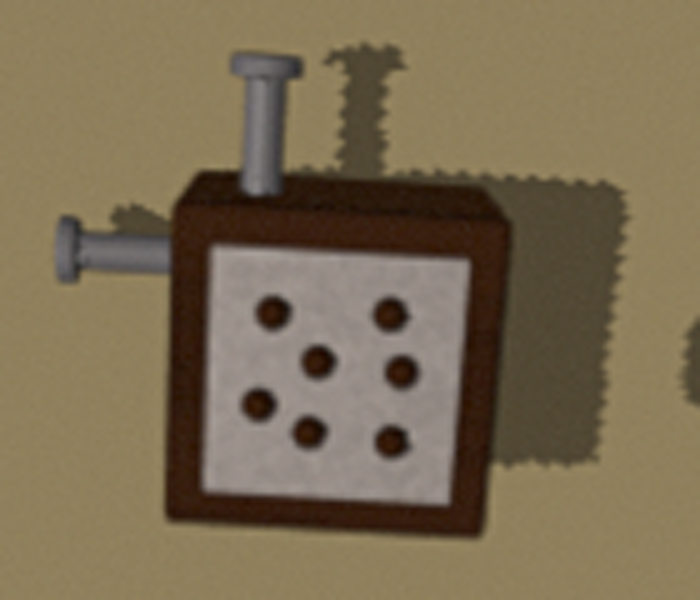

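View pics/w1b.png

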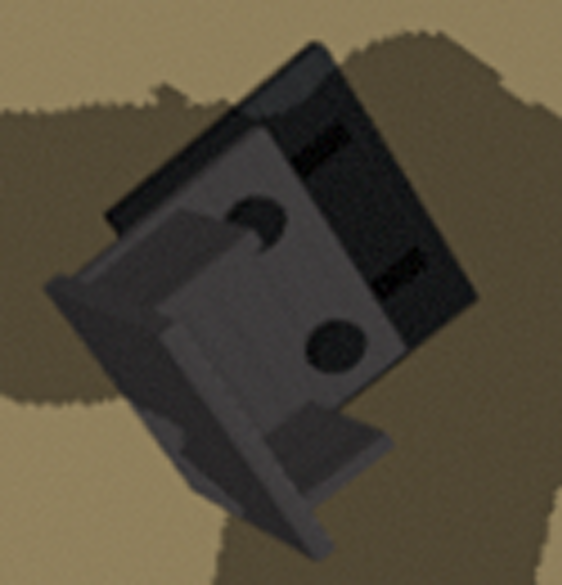

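Run:
```python
from h import *
im=vision.get_image("wrist")
p=onplane(im,np.array([[175,208],[510,222],[482,536],[168,520]])/5+[260,95],52);print(p.round(1),p.mean(0))
for i,o in ((0,0),(1,1),(2,2),(3,3)):
    d=p[(i+1)%4]-p[i];print(np.linalg.norm(d),np.arctan2(d[1],d[0]))
f=onplane(im,np.array([[317,43],[477,297],[108,215]])/4.5+[515,110],5);print("foot",f.round(1))
d=f[0]-f[1];print(np.linalg.norm(d),np.arctan2(d[0],d[1]));d=f[0]-f[2];print(np.linalg.norm(d),np.arctan2(d[1],d[0]))
m=(f[0]+f[1])/2;print("foot far mid",m)
print(to(0,0,0,0))
for n in ["bracket","tray_in"]: print(n,[(np.round(d["at"]),d["p"]) for d in models.mark_of("wrist",n)])
```

```text
[[462.   35.5  52. ]
 [495.2 -17.1  52. ]
 [442.3 -49.7  52. ]
 [409.7   3.4  52. ]] [452.30180115  -6.99868986  52.        ]
62.25126111301667 -1.0076205649788688
62.15302531973136 -2.5902467515593766
62.27712613869726 2.121211886103068
61.35868717204332 0.5508538132912701
foot [[ 652.6 -214.6    5. ]
 [ 635.8 -302.7    5. ]
 [ 591.3 -202.     5. ]]
89.63905879305962 0.1884977245441579
62.600331239411595 -0.20265066759785064
foot far mid [ 644.21678782 -258.63186871    5.        ]
([-359.4, -262.4, 199.5], [0.002, 0.0001, 0.6037])
bracket [(array([ 563., -241.,    2.]), 0.86)]
tray_in []
```

Run:
```python
from h import *
print(to(453-13*.85,-5-13*.526,8,.554))
```

```text
([-2.7, -1.4, 191.8], [0.0017, 0.0004, 0.0504])
```

Emit:
jog_arm(moves=[-2.7,-1.4,50,0.0017,0,0.05,85,-2.7,-1.4,100,0.0017,0,0.05,85,-2.7,-1.4,150,0.0017,0,0.05,85,-2.7,-1.4,180,0.0017,0,0.05,85,-2.7,-1.4,191,0.0017,0,0.05,85,-2.7,-1.4,192,0.0017,0,0.05,85,-2.7,-1.4,192,0.0017,0,0.05,85])

```text
clock: 4.1
position: [443.0, -11.9, 8.8]
tool_rot: [3.021, 0.859, 0.002]
ft_force: [0.6, -1.0, 0.4]
gripper_width: 85.0
```

Run:
```python
from h import *
im=vision.get_image("wrist");side=vision.get_image("side")
a=cv2.resize(im["color"],None,fx=.8,fy=.8)
b=cv2.resize(side["color"][190:270,260:388],None,fx=4,fy=4,interpolation=cv2.INTER_CUBIC)
cv2.imwrite("pics/w2.png",a);cv2.imwrite("pics/s2.png",b)
```

```text
(no output)
```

View pics/w2.png

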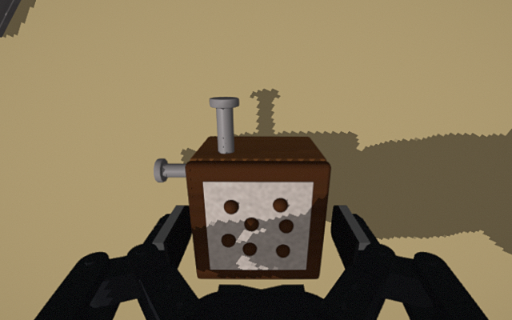

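View pics/s2.png

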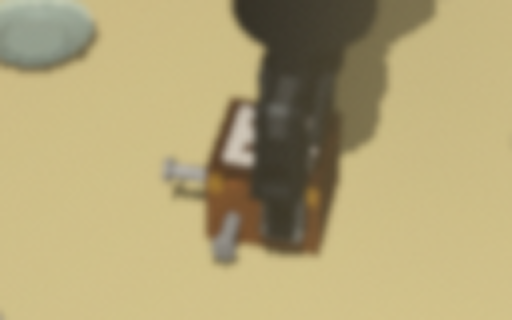

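Emit:
jog_arm(moves=[0,0,0,0,0,0,60,0,0,0,0,0,0,60,0,0,0,0,0,0,60,0,0,0,0,0,0,60,0,0,0,0,0,0,60,0,0,0,0,0,0,60], newtons=70)

```text
clock: 4.8
position: [444.9, -12.1, 11.1]
tool_rot: [3.019, 0.858, 0.008]
ft_force: [-2.6, -0.6, 12.6]
gripper_width: 63.1
```

Run:
```python
from h import *
s=sense();print(s["gripper_width"],s["ft_force"],s["torque"],s["position"])
# standoff: case centre 32+26+30 in front of origin, pin (y=+16) centred on face y=0 -> case y=-16?
yb=-0.2;ex=np.array([np.cos(yb),np.sin(yb)]);ey=np.array([-ex[1],ex[0]]);o=np.array([560,-239])
# tool at case x=-13, y=0 ; case centre: x=-(58+25), y=-10 in bracket frame
g=o+ex*(-83-13)+ey*(-12);print("goal",g)
print(to(443,-12,60,.554)); print(to(g[0],g[1],12,yb))
```

```text
63.08901894728644 [-2.55317531 -0.6433997  12.57065871] [0.31588153 0.68059296 0.04250048] [444.88506963 -12.1258726   11.075562  ]
goal [ 463.52957656 -231.68854318]
([-1.3, -0.9, -48.9], [0.0045, -0.004, -0.0])
([-99.6, 196.5, -0.4], [0.0028, -0.0055, 0.754])
```

Run:
```python
from h import *
B=vision.get_image("side")
print(onplane(B,[[390,224],[440,210]],3).round())
```

```text
[[ 393. -152.    3.]
 [ 337. -281.    3.]]
```

Emit:
jog_arm(moves=[-1,-1,-30,0,0,0,60,-1,-1,-50,0,0,0,60,-34,64,-50,0.001,-0.002,0.15,60,-67,130,-50,0.002,-0.003,0.3,60,-99.6,196.5,-50,0.0028,-0.005,0.45,60,-99.6,196.5,-50,0.0028,-0.005,0.6,60,-99.6,196.5,-50,0.0028,-0.005,0.75,60,-99.6,196.5,-50,0.0028,-0.005,0.754,60])

```text
clock: 5.65
position: [462.7, -237.0, 62.0]
tool_rot: [3.122, -0.331, 0.002]
ft_force: [0.3, 0.5, -4.1]
gripper_width: 63.2
```

Run:
```python
from h import *
s=sense();print(s["joints"].round(2),s["clock"],s["ft_force"])
print(to(463.5,-231.7,14.5,-.2))
A=vision.get_image("scene");B=vision.get_image("side");W=vision.get_image("wrist")
a=cv2.resize(A["color"][140:240,240:400],None,fx=2.5,fy=2.5,interpolation=cv2.INTER_CUBIC)
b=cv2.resize(B["color"][130:230,300:460],None,fx=2.5,fy=2.5,interpolation=cv2.INTER_CUBIC)
w=cv2.resize(W["color"],(400,250))
cv2.imwrite("pics/t3.png",np.vstack([np.hstack([a,b]),np.hstack([w,w])]))
```

```text
[ 0.81  0.53 -0.47  2.    0.37  0.7  -1.68] 5.65 [ 0.28774856  0.47560801 -4.12170597]
([-0.4, -5.5, 47.5], [0.0024, -0.0018, -0.0111])
```

View pics/t3.png

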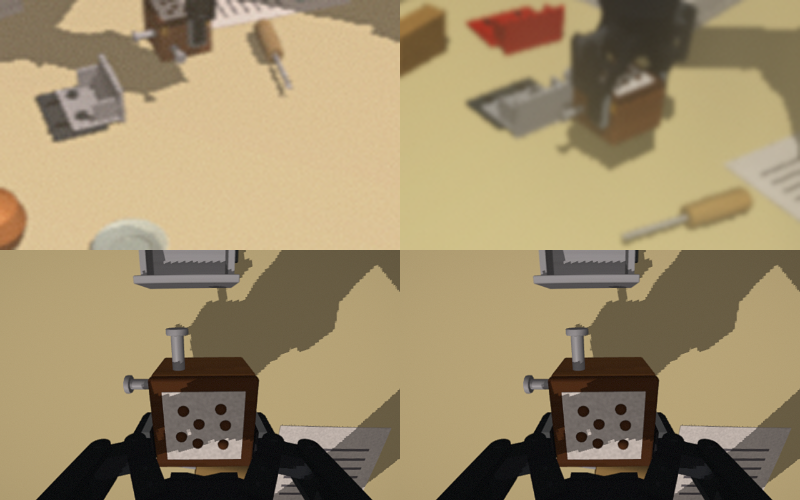

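Emit:
jog_arm(moves=[0,-5.5,20,0.002,-0.002,-0.011,60,0,-5.5,40,0.002,-0.002,-0.011,60,0,-5.5,47.5,0.002,-0.002,-0.011,60,0,-5.5,47.5,0.002,-0.002,-0.011,60,0,-5.5,47.5,0.002,-0.002,-0.011,60])

```text
clock: 6.3
position: [464.3, -224.2, 14.5]
tool_rot: [-3.125, 0.29, 0.002]
ft_force: [-0.1, -0.5, -2.5]
gripper_width: 63.3
```

```bash
cat >> h.py <<'E'
def st(yb=-.2):
    s=sense();ex=np.array([np.cos(yb),np.sin(yb),0]);ey=np.array([-ex[1],ex[0],0])
    p=s["position"]-[560,-239,0]
    print("t %.2f bx %.1f by %.1f z %.1f F(bx,by,z) %.1f %.1f %.1f yaw %.3f"%(s["clock"],p@ex,p@ey,p[2],s["ft_force"]@ex,s["ft_force"]@ey,s["ft_force"][2],2*np.arctan2(s["tool_rot"][1],s["tool_rot"][0])), "tq",s["torque"].round(2))
E
python3 -c "from h import *;st();print(to(463.5,-231.7,14,-.2))"
```

```text
t 6.30 bx -96.7 by -4.5 z 14.5 F(bx,by,z) -0.0 -0.5 -2.5 yaw 6.098 tq [ 0.02  0.02 -0.04]
([0.5, 7.5, 0.5], [-0.0033, 0.0019, 0.0149])
```

Emit:
jog_arm(moves=[6,7.5,0.5,-0.003,0.002,0.015,60,12,7.5,0.5,-0.003,0.002,0.015,60,18,7.5,0.5,-0.003,0.002,0.015,60,21,7.5,0.5,-0.003,0.002,0.015,60,21,7.5,0.5,-0.003,0.002,0.015,60])

```text
clock: 6.8
position: [484.6, -235.5, 14.2]
tool_rot: [-3.126, 0.313, -0.002]
ft_force: [0.3, 0.2, -3.3]
gripper_width: 63.2
```

```bash
python3 -c "
from h import *;st();print(to(560-75.7*.98-12*.2,-239+75.7*.199-12*.98,14,-.2))
W=vision.get_image('wrist');cv2.imwrite('pics/w4.png',W['color'])"
```

```text
t 6.80 bx -74.6 by -11.5 z 14.2 F(bx,by,z) 0.2 0.3 -3.3 yaw 6.083 tq [-0.04  0.1  -0.  ]
([-1.1, 0.4, 0.2], [-0.0004, -0.0011, 0.0002])
```

View pics/w4.png

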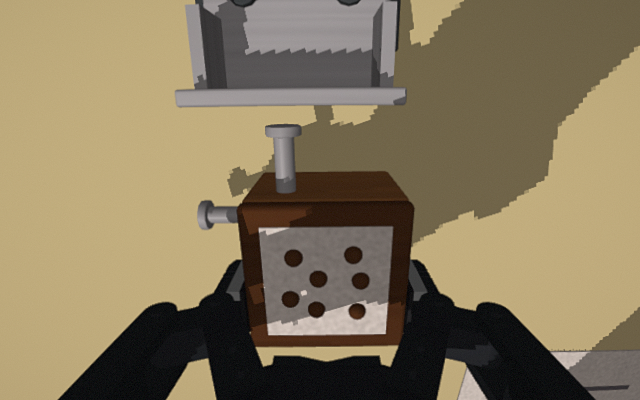

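Emit:
jog_arm(moves=[2,0,0,0,0,0,60,4,0,0,0,0,0,60,6,0,0,0,0,0,60,8,0,0,0,0,0,60])

```text
clock: 7.25
position: [491.9, -236.9, 14.0]
tool_rot: [-3.125, 0.313, -0.0]
ft_force: [-0.0, 1.2, -3.2]
gripper_width: 63.0
```

```bash
python3 -c "
from h import *;st()"
```

```text
t 7.25 bx -67.2 by -11.5 z 14.0 F(bx,by,z) -0.3 1.2 -3.2 yaw 6.083 tq [ 0.02  0.06 -0.04]
```

Emit:
jog_arm(moves=[2,0,0,0,0,0,60,4,0,0,0,0,0,60,6,0,0,0,0,0,60])

```text
clock: 7.55
position: [494.7, -237.5, 13.2]
tool_rot: [-3.125, 0.313, 0.009]
ft_force: [-6.0, 1.0, 0.2]
gripper_width: 63.1
```

```bash
python3 -c "
from h import *;st()"
```

```text
t 7.55 bx -64.3 by -11.5 z 13.2 F(bx,by,z) -6.1 -0.2 0.2 yaw 6.083 tq [0.33 1.17 0.09]
```

Emit:
jog_arm(moves=[3,0,0,0,0,0,60,5,0,0,0,0,0,60,7,0,0,0,0,0,60,9,0,0,0,0,0,60,11,0,0,0,0,0,60])

```text
clock: 8.05
position: [502.3, -239.1, 12.3]
tool_rot: [-3.124, 0.313, 0.019]
ft_force: [-6.5, 1.5, -0.4]
gripper_width: 63.5
```

```bash
python3 -c "
from h import *;st()"
```

```text
t 8.05 bx -56.5 by -11.6 z 12.3 F(bx,by,z) -6.7 0.2 -0.4 yaw 6.083 tq [0.37 1.21 0.15]
```

```bash
python3 -c "
from h import *;print(to(502,-239,14,-.2))"
```

```text
([-0.4, -0.0, -1.7], [-0.0003, 0.0121, 0.0002])
```

Emit:
jog_arm(moves=[4,0,-2,0,0.02,0,60,6,0,-2,0,0.02,0,60,8,0,-2,0,0.02,0,60,10,0,-2,0,0.02,0,60,12,0,-2,0,0.02,0,60])

```text
clock: 8.55
position: [510.5, -240.7, 13.0]
tool_rot: [-3.126, 0.313, -0.001]
ft_force: [-5.8, 1.9, -0.8]
gripper_width: 63.2
```

```bash
python3 -c "
from h import *;st();print(to(502,-239,14,-.2))"
```

```text
t 8.55 bx -48.1 by -11.5 z 13.0 F(bx,by,z) -6.0 0.7 -0.8 yaw 6.083 tq [0.36 1.37 0.1 ]
([-8.7, 0.1, -1.0], [-0.0004, -0.0009, 0.0002])
```

Emit:
jog_arm(moves=[4,0,-1,0,0.01,0,60,6,0,-1,0,0.01,0,60,7.5,0,-1,0,0.01,0,60])

```text
clock: 8.85
position: [513.9, -241.3, 12.8]
tool_rot: [-3.126, 0.313, -0.005]
ft_force: [-9.9, 1.9, 1.7]
gripper_width: 63.1
```

```bash
python3 -c "
from h import *;st();print(to(502,-239,14,-.2))"
```

```text
t 8.85 bx -44.7 by -11.4 z 12.8 F(bx,by,z) -10.1 -0.1 1.7 yaw 6.083 tq [0.53 1.89 0.2 ]
([-12.1, 0.1, -1.3], [-0.0004, -0.0029, 0.0002])
```

Emit:
jog_arm(moves=[4,0,-1,0,0.01,0,60,5.5,0,-1,0,0.01,0,60])

```text
clock: 9.05
position: [513.9, -241.3, 12.4]
tool_rot: [3.126, -0.313, 0.004]
ft_force: [-14.0, 2.2, 6.2]
gripper_width: 63.4
```

```bash
python3 -c "
from h import *;st();print(to(502,-239,14,-.2))"
```

```text
t 9.05 bx -44.7 by -11.4 z 12.4 F(bx,by,z) -14.2 -0.6 6.2 yaw -0.200 tq [0.68 2.47 0.23]
([-12.1, 0.1, -1.6], [-0.0001, -0.0025, 0.0001])
```

Emit:
jog_arm(moves=[7,0,-2,0,0,0,60,8.5,0,-2,0,0,0,60])

```text
clock: 9.25
position: [513.6, -241.3, 12.5]
tool_rot: [-3.125, 0.313, 0.023]
ft_force: [-21.4, 5.1, 9.6]
gripper_width: 62.9
```

```bash
python3 -c "
from h import *;st();
W=vision.get_image('wrist');cv2.imwrite('pics/w5.png',W['color'])"
```

```text
t 9.25 bx -45.0 by -11.5 z 12.5 F(bx,by,z) -22.0 0.7 9.6 yaw 6.083 tq [1.03 3.62 0.39]
```

View pics/w5.png

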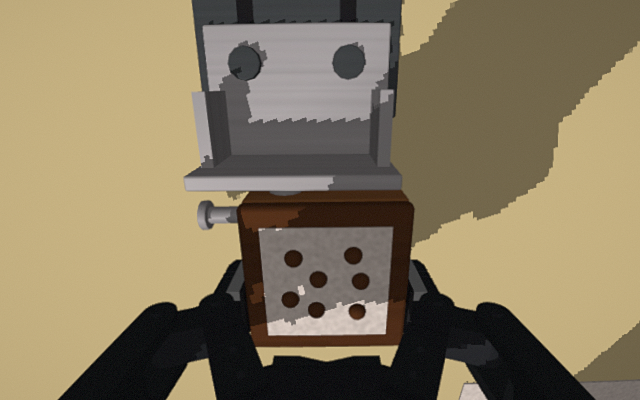

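Emit:
jog_arm(moves=[-10,0,-2,0,0.015,0,60,-30,0,-2,0,0.015,0,60,-50,0,-2,0,0.015,0,60,-50,0,-2,0,0.015,0,60,-50,0,-2,0,0.015,0,60])

```text
clock: 9.8
position: [465.0, -231.7, 15.4]
tool_rot: [3.125, -0.313, 0.002]
ft_force: [0.2, -0.8, -3.7]
gripper_width: 62.9
```

```bash
python3 -c "
from h import *;st();s=sense();p=s['position'];print(to(p[0],p[1],11,-.2))"
```

```text
t 9.80 bx -94.5 by -11.7 z 15.4 F(bx,by,z) 0.3 -0.8 -3.7 yaw -0.200 tq [-0.03  0.04  0.01]
([-0.0, -0.0, 4.4], [0.0005, -0.0013, 0.0001])
```

Set down gently, then check the load on the bench.

Emit:
jog_arm(moves=[0,0,2,0,0,0,60,0,0,4,0,0,0,60,0,0,5,0,0,0,60,0,0,5.5,0,0,0,60])

```text
clock: 10.2
position: [466.2, -231.9, 11.1]
tool_rot: [3.124, -0.313, 0.004]
ft_force: [-6.0, 3.0, 16.8]
gripper_width: 63.1
```

```bash
python3 -c "
from h import *;st()
A=vision.get_image('scene');B=vision.get_image('side')
a=cv2.resize(A['color'][140:200,270:366],None,fx=4,fy=4,interpolation=cv2.INTER_CUBIC)
b=cv2.resize(B['color'][150:210,320:416],None,fx=4,fy=4,interpolation=cv2.INTER_CUBIC)
cv2.imwrite('pics/t6.png',np.hstack([a,b]))"
```

```text
t 10.20 bx -93.3 by -11.6 z 11.1 F(bx,by,z) -6.5 1.8 16.8 yaw -0.200 tq [ 0.04  0.95 -0.06]
```

View pics/t6.png

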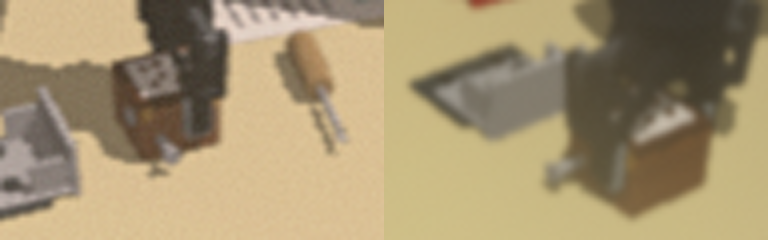

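Emit:
jog_arm(moves=[0,0,0,0,0,0,85,0,0,0,0,0,0,85,0,0,0,0,0,0,85,0,0,0,0,0,0,85,0,0,-30,0,0,0,85,0,0,-70,0,0,0,85,0,0,-100,0,0,-0.1,85,0,0,-110,0,0,-0.25,85])

```text
clock: 11.1
position: [467.9, -232.4, 124.3]
tool_rot: [3.135, 0.087, 0.01]
ft_force: [0.5, -0.2, 0.1]
gripper_width: 84.8
```

```bash
python3 -c "
from h import *;st()
print(to(560-80*.98-24.6*-.0+(-24.6)*.199,-239+80*.199-24.6*.98,120,1.371))"
```

```text
t 11.10 bx -91.5 by -11.8 z 124.3 F(bx,by,z) 0.5 -0.1 0.1 yaw 0.055 tq [ 0.   -0.03 -0.  ]
([7.9, 15.2, 4.5], [0.0086, -0.002, -1.3158])
```

Emit:
jog_arm(moves=[8,15,4,0.008,0,-0.15,85,8,15,4,0.008,0,-0.3,85,8,15,4,0.008,0,-0.45,85,8,15,4,0.008,0,-0.6,85,8,15,4,0.008,0,-0.75,85,8,15,4,0.008,0,-0.9,85,8,15,4,0.008,0,-1.05,85,8,15,4,0.008,0,-1.2,85])

```text
clock: 11.9
position: [476.6, -247.1, 120.3]
tool_rot: [2.542, 1.846, 0.003]
ft_force: [0.3, 0.0, -0.1]
gripper_width: 84.7
```

```bash
python3 -c "
from h import *;st();print(sense()['joints'].round(2))
print(to(560-80*.98-24.6*-.0+(-24.6)*.199,-239+80*.199-24.6*.98,120,1.371))
W=vision.get_image('wrist');cv2.imwrite('pics/w7.png',W['color'])
y=-.2
c=np.array([[a,b,z] for z in (0,52) for a,b in((-32,-32),(32,-32),(32,32),(-32,32))]+[[36,16,33],[16,58,19]],float)
R=np.array([[np.cos(y),-np.sin(y),0],[np.sin(y),np.cos(y),0],[0,0,1]])
P=c@R.T+[560-80*.98-11.6*.199,-239+80*.199-11.6*.98,0]
v=W['color'].copy()
for p in proj(W,P): cv2.circle(v,tuple(int(q) for q in p.round()),3,(0,0,255),1)
cv2.imwrite('pics/w7o.png',v)
"
```

```text
t 11.90 bx -80.1 by -24.5 z 120.3 F(bx,by,z) 0.3 0.1 -0.1 yaw 1.256 tq [-0.02 -0.02 -0.02]
[ 1.1   0.56 -0.86  1.92  0.54  0.9  -0.34]
([-0.1, 0.1, 0.3], [0.0015, -0.0016, -0.1147])
```

View pics/w7o.png

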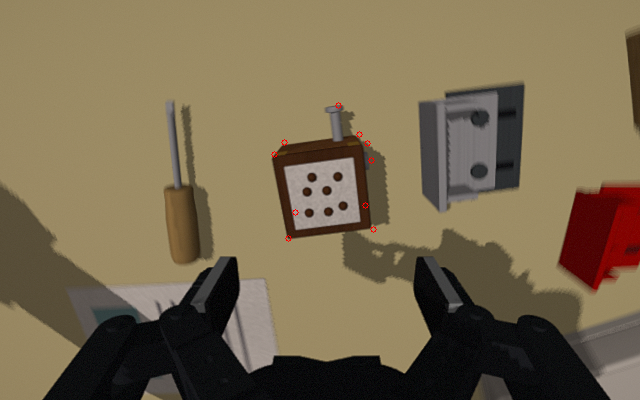

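Emit:
jog_arm(moves=[0,0,10,0.001,-0.001,-0.115,85,0,0,40,0.001,-0.001,-0.115,85,0,0,75,0.001,-0.001,-0.115,85,0,0,100,0.001,-0.001,-0.115,85,0,0,111,0.001,-0.001,-0.115,85,0,0,112,0.001,-0.001,-0.115,85,0,0,112,0.001,-0.001,-0.115,85])

```text
clock: 12.65
position: [477.4, -246.9, 8.8]
tool_rot: [2.425, 1.997, 0.002]
ft_force: [0.4, 0.1, 1.4]
gripper_width: 85.1
```

```bash
python3 -c "
from h import *;st()
W=vision.get_image('wrist');cv2.imwrite('pics/w8.png',W['color'])"
```

```text
t 12.65 bx -79.3 by -24.2 z 8.8 F(bx,by,z) 0.4 0.2 1.4 yaw 1.378 tq [ 0.02 -0.06 -0.01]
```

View pics/w8.png

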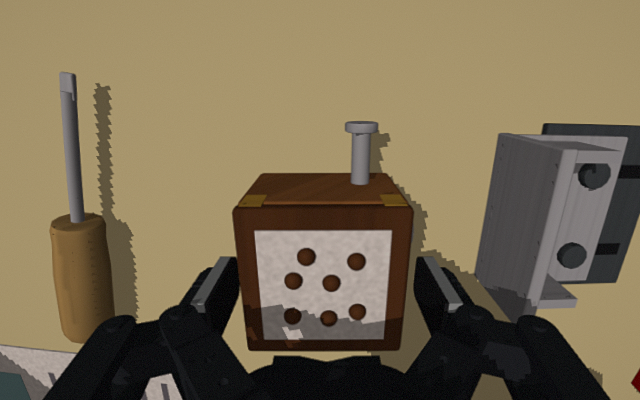

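Straddled cleanly: the case spans px 235–412 between the fingers, and the end pin is tucked against its side ahead of the right finger. Close.

Emit:
jog_arm(moves=[0,0,0,0,0,0,60,0,0,0,0,0,0,60,0,0,0,0,0,0,60,0,0,0,0,0,0,60,0,0,0,0,0,0,60,0,0,-15,0,0,0,60,0,0,-30,0,0,0,60,0,0,-30,0,0,0,60], newtons=70)

```text
clock: 13.5
position: [479.5, -247.9, 42.0]
tool_rot: [2.421, 1.993, 0.005]
ft_force: [1.8, -0.3, -2.8]
gripper_width: 63.3
```

```bash
python3 -c "
from h import *;st()
# second pass: tool psi -0.2, tool at case y=-13 -> 13 behind centre; pin at case x=+16 -> bracket +y? case x at yaw -1.77 is bracket -y
o=np.array([560,-239]);ex=np.array([.98,-.199]);ey=np.array([.199,.98])
g=o+ex*(-96)+ey*12
print(to(g[0],g[1],40,-.2))"
```

```text
t 13.50 bx -77.1 by -24.7 z 42.0 F(bx,by,z) 1.9 0.1 -2.8 yaw 1.378 tq [-0.07 -0.05 -0.04]
([36.8, -18.6, 1.8], [0.0056, -0.0043, 1.5776])
```

Emit:
jog_arm(moves=[10,-5,-20,0.005,-0.004,0.0,60,37,-18.6,-30,0.005,-0.004,0.15,60,37,-18.6,-30,0.005,-0.004,0.3,60,37,-18.6,-30,0.005,-0.004,0.45,60,37,-18.6,-30,0.005,-0.004,0.6,60,37,-18.6,-30,0.005,-0.004,0.75,60,37,-18.6,-30,0.005,-0.004,0.9,60,37,-18.6,-30,0.005,-0.004,1.05,60])

```text
clock: 14.3
position: [468.1, -207.8, 72.0]
tool_rot: [3.099, 0.502, -0.0]
ft_force: [0.2, -0.0, -4.5]
gripper_width: 63.5
```

```bash
python3 -c "
from h import *;st()
o=np.array([560,-239]);ex=np.array([.98,-.199]);ey=np.array([.199,.98])
g=o+ex*(-96)+ey*12
print(to(g[0],g[1],40,-.2))"
```

```text
t 14.30 bx -96.3 by 12.3 z 72.0 F(bx,by,z) 0.2 0.0 -4.5 yaw 0.321 tq [ 0.    0.06 -0.01]
([0.2, 0.3, 32.0], [0.0018, 0.0001, 0.5213])
```

Emit:
jog_arm(moves=[0,0,0,0.002,0,0.15,60,0,0,0,0.002,0,0.3,60,0,0,0,0.002,0,0.45,60,0,0,10,0.002,0,0.521,60,0,0,30,0.002,0,0.521,60,0,0,50,0.002,0,0.521,60,0,0,57,0.002,0,0.521,60,0,0,57,0.002,0,0.521,60])

```text
clock: 15.1
position: [467.1, -207.3, 14.2]
tool_rot: [-3.125, 0.313, 0.004]
ft_force: [-0.1, 0.0, -3.4]
gripper_width: 63.2
```

```bash
python3 -c "
from h import *;st();s=sense();p=s['position'];print(to(p[0],p[1],14.5,-.2))
W=vision.get_image('wrist');cv2.imwrite('pics/w9.png',W['color'])"
```

```text
t 15.10 bx -97.3 by 12.6 z 14.2 F(bx,by,z) -0.1 -0.0 -3.4 yaw 6.084 tq [ 0.02  0.07 -0.06]
([-0.0, -0.0, -0.3], [-0.001, 0.0024, 0.0006])
```

View pics/w9.png

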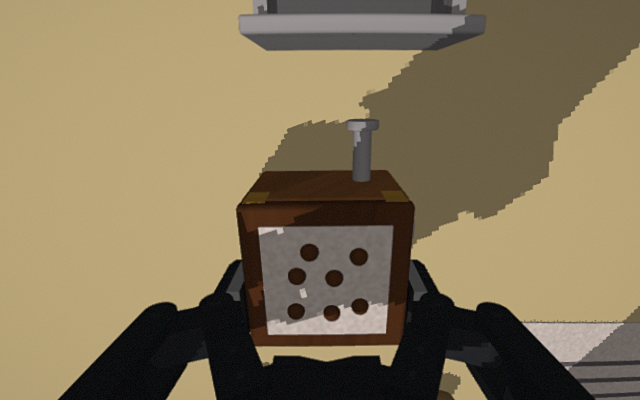

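Emit:
jog_arm(moves=[8,0,0,0,0,0,60,16,0,0,0,0,0,60,24,0,0,0,0,0,60,27,0,0,0,0,0,60,29,0,0,0,0,0,60,31,0,0,0,0,0,60])

```text
clock: 15.75
position: [496.1, -213.4, 14.4]
tool_rot: [-3.125, 0.313, 0.008]
ft_force: [-6.6, 2.4, 0.3]
gripper_width: 63.2
```

```bash
python3 -c "
from h import *;st();s=sense();p=s['position'];print(to(p[0],p[1],14.5,-.2))"
```

```text
t 15.75 bx -67.8 by 12.4 z 14.4 F(bx,by,z) -7.0 1.0 0.3 yaw 6.083 tq [ 0.3   1.26 -0.1 ]
([-0.0, -0.0, -0.1], [-0.0005, 0.0054, 0.0002])
```

Emit:
jog_arm(moves=[3,0,-1,0,0,0,60,5,0,-1,0,0.005,0,60,7,0,-1,0,0.01,0,60,9,0,-1,0,0.01,0,60])

```text
clock: 16.15
position: [501.0, -214.3, 14.2]
tool_rot: [-3.125, 0.314, 0.004]
ft_force: [-7.2, 1.9, -0.6]
gripper_width: 63.1
```

```bash
python3 -c "
from h import *;st();s=sense();p=s['position'];print(to(p[0],p[1],14.5,-.2))"
```

```text
t 16.15 bx -62.8 by 12.5 z 14.2 F(bx,by,z) -7.4 0.4 -0.6 yaw 6.083 tq [ 0.34  1.42 -0.06]
([-0.0, -0.0, -0.3], [-0.0007, 0.0026, -0.0002])
```

Emit:
jog_arm(moves=[4,0,-1,0,0.01,0,60,6,0,-1,0,0.01,0,60,8,0,-1,0,0.01,0,60,10,0,-1,0,0.01,0,60,12,0,-1,0,0.01,0,60])

```text
clock: 16.65
position: [509.0, -215.8, 14.0]
tool_rot: [-3.125, 0.315, -0.001]
ft_force: [-6.5, 2.4, -0.3]
gripper_width: 63.1
```

```bash
python3 -c "
from h import *;st();s=sense();p=s['position'];print(to(p[0],p[1],14.5,-.2))"
```

```text
t 16.65 bx -54.6 by 12.6 z 14.0 F(bx,by,z) -6.9 1.0 -0.3 yaw 6.083 tq [ 0.32  1.38 -0.04]
([0.0, -0.0, -0.5], [-0.0007, -0.0003, -0.0007])
```

Emit:
jog_arm(moves=[4,0,-1,0,0.01,0,60,6,0,-1,0,0.01,0,60,8,0,-1,0,0.01,0,60])

```text
clock: 16.95
position: [513.1, -216.6, 13.9]
tool_rot: [-3.125, 0.315, -0.005]
ft_force: [-6.7, 1.9, -1.0]
gripper_width: 62.9
```

```bash
python3 -c "
from h import *;st();s=sense();p=s['position'];print(to(p[0],p[1],14.5,-.2))"
```

```text
t 16.95 bx -50.4 by 12.7 z 13.9 F(bx,by,z) -6.9 0.5 -1.0 yaw 6.082 tq [ 0.41  1.45 -0.07]
([0.0, -0.0, -0.6], [-0.0008, -0.0032, -0.0011])
```

Emit:
jog_arm(moves=[4,0,-1,0,0.01,0,60,6,0,-1,0,0.01,0,60])

```text
clock: 17.15
position: [515.1, -216.9, 13.7]
tool_rot: [-3.125, 0.316, -0.01]
ft_force: [-6.4, 1.9, 0.2]
gripper_width: 63.2
```

```bash
python3 -c "
from h import *;st();s=sense();p=s['position'];print(to(p[0],p[1],14.5,-.2))"
```

```text
t 17.15 bx -48.4 by 12.7 z 13.7 F(bx,by,z) -6.7 0.6 0.2 yaw 6.082 tq [ 0.39  1.44 -0.04]
([0.0, -0.0, -0.8], [-0.0008, -0.0061, -0.0016])
```

Emit:
jog_arm(moves=[4,0,-1,0,0,0,60,6,0,-1,0,-0.004,0,60,7,0,-1,0,-0.006,0,60])

```text
clock: 17.45
position: [517.7, -217.5, 13.7]
tool_rot: [-3.124, 0.317, 0.013]
ft_force: [-9.8, 2.8, 2.8]
gripper_width: 63.5
```

```bash
python3 -c "
from h import *;st();s=sense();p=s['position'];print(to(p[0],p[1],14.5,-.2))"
```

```text
t 17.45 bx -45.7 by 12.7 z 13.7 F(bx,by,z) -10.2 0.8 2.8 yaw 6.081 tq [ 0.47  1.96 -0.17]
([-0.0, -0.0, -0.8], [-0.0007, 0.0083, -0.0021])
```

Emit:
jog_arm(moves=[5,0,-1,0,0,0,60,6.5,0,-1,0,0,0,60])

```text
clock: 17.65
position: [517.7, -217.5, 13.2]
tool_rot: [-3.123, 0.318, 0.033]
ft_force: [-15.7, 4.8, 6.9]
gripper_width: 63.5
```

```bash
python3 -c "
from h import *;st();s=sense();p=s['position'];print(to(p[0],p[1],14.5,-.2))"
```

```text
t 17.65 bx -45.7 by 12.7 z 13.2 F(bx,by,z) -16.4 1.6 6.9 yaw 6.080 tq [ 0.6   2.95 -0.21]
([-0.0, -0.0, -1.3], [-0.0004, 0.0209, -0.0031])
```

Stopped with the force rising; one slightly firmer press to confirm, then look.

Emit:
jog_arm(moves=[7,0,-2,0,0.01,0,60,8.5,0,-2,0,0.01,0,60])

```text
clock: 17.85
position: [517.7, -217.5, 13.1]
tool_rot: [-3.122, 0.32, 0.042]
ft_force: [-19.6, 5.0, 8.6]
gripper_width: 62.9
```

```bash
python3 -c "
from h import *;st()
W=vision.get_image('wrist');cv2.imwrite('pics/w10.png',W['color'])"
```

```text
t 17.85 bx -45.7 by 12.6 z 13.1 F(bx,by,z) -20.2 1.0 8.6 yaw 6.079 tq [ 0.79  3.66 -0.25]
```

View pics/w10.png

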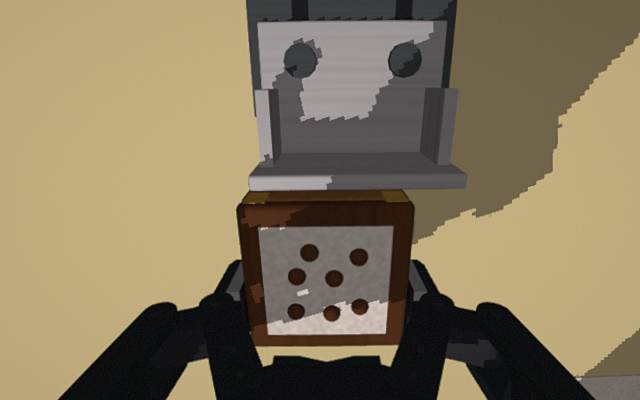

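Emit:
jog_arm(moves=[-10,0,-2,0,0.02,0,60,-40,0,-4,0,0.027,0,60,-60,0,-30,0,0.027,0,60,-60,0,-70,0,0.027,0,60,-60,0,-80,0,0.027,0,60])

```text
clock: 18.4
position: [463.3, -206.6, 98.1]
tool_rot: [3.123, -0.32, 0.009]
ft_force: [1.9, -0.8, -2.9]
gripper_width: 63.1
```

```bash
python3 -c "
from h import *;st();print(sense()['joints'].round(2))
A=vision.get_image('scene');B=vision.get_image('side')
for im,n,q in((A,'scene',0),(B,'side',0)):
    r=models.regions_of(n,'tray_in')
    if r:
        m=r[0]['pixels'].astype(np.uint8);c=max(cv2.findContours(m,0,1)[0],key=cv2.contourArea)
        w=onplane(im,c[:,0].astype(float),9)[:,:2].astype(np.float32)
        print(n,r[0]['p'],cv2.minAreaRect(w))
    print([(np.round(d['at']),d['p']) for d in models.mark_of(n,'tray_in')])
cv2.imwrite('pics/a11.png',np.hstack([cv2.resize(A['color'][130:230,260:360],None,fx=4,fy=4),cv2.resize(B['color'][120:220,320:420],None,fx=4,fy=4)]))
"
```

```text
t 18.40 bx -101.2 by 12.5 z 98.1 F(bx,by,z) 2.0 -0.4 -2.9 yaw -0.204 tq [-0.02 -0.11 -0.03]
[ 0.78  0.44 -0.49  2.02  0.31  0.75 -1.68]
scene 0.97 ((547.2881469726562, 247.4040069580078), (189.607666015625, 170.7068328857422), 79.26815032958984)
[(array([552., 246.,   2.]), 0.95), (array([ 478., -207.,   90.]), 0.2)]
side 0.58 ((551.9242553710938, 244.4381103515625), (184.5039825439453, 180.25559997558594), 78.5283432006836)
[(array([552., 245.,   8.]), 0.86)]
```

View pics/a11.png

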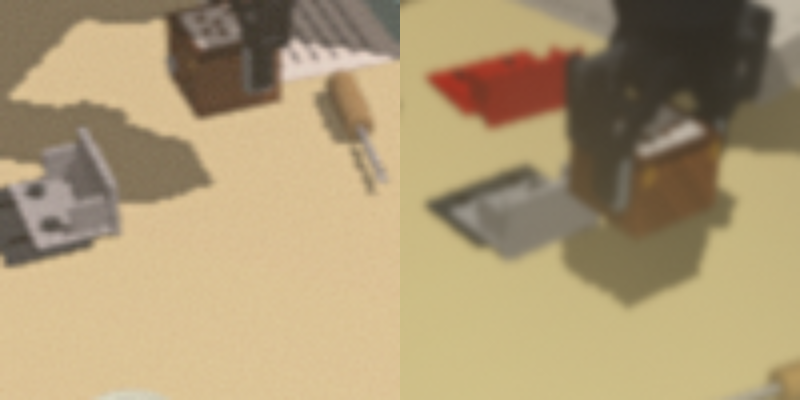

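```bash
python3 -c "
from h import *;print(to(538.3,248.6,98,-.2))"
```

```text
([-15.5, -460.4, -4.5], [-0.0007, 0.0027, -0.0041])
```

Emit:
jog_arm(moves=[-2,-40,-4,0,0.003,0,60,-4,-90,-4,0,0.003,0,60,-5,-140,-4,0,0.003,0,60,-7,-190,-4,0,0.003,0,60,-9,-240,-4,0,0.003,0,60,-10,-290,-4,0,0.003,0,60,-12,-340,-4,0,0.003,0,60,-14,-390,-4,0,0.003,0,60])

```text
clock: 19.5
position: [524.6, 180.9, 95.7]
tool_rot: [3.125, -0.32, -0.003]
ft_force: [1.7, -0.8, -3.0]
gripper_width: 63.2
```

```bash
python3 -c "
from h import *;st();print(sense()['joints'].round(2));print(to(538.3,248.6,98,-.2))"
```

```text
t 19.50 bx -118.1 by 404.4 z 95.7 F(bx,by,z) 1.8 -0.5 -3.0 yaw -0.204 tq [ 0.01 -0.05  0.05]
[ 0.05  0.54 -0.54  1.89  0.37  0.82 -2.47]
([-0.3, -69.1, -2.4], [0.0004, 0.0021, -0.0041])
```

```bash
python3 -c "
from h import *;print(to(538.6,242.2,60,.3))"
```

```text
([1.4, -62.9, 35.6], [-0.0001, 0.0022, -0.5041])
```

Emit:
jog_arm(moves=[0,0,0,0,0.002,-0.15,60,0,-10,0,0,0.002,-0.3,60,1,-30,0,0,0.002,-0.45,60,1.4,-63,0,0,0.002,-0.504,60,1.4,-63,20,0,0.002,-0.504,60,1.4,-63,35,0,0.002,-0.504,60,1.4,-63,36,0,0.002,-0.504,60])

```text
clock: 20.2
position: [535.7, 240.0, 55.5]
tool_rot: [3.104, 0.468, -0.012]
ft_force: [0.1, -0.0, -2.9]
gripper_width: 63.3
```

```bash
python3 -c "
from h import *;st();print(sense()['joints'].round(2));print(to(538.6,242.2,16,.3))
W=vision.get_image('wrist');cv2.imwrite('pics/w12.png',W['color'])
A=vision.get_image('scene');B=vision.get_image('side')
cv2.imwrite('pics/a12.png',np.hstack([cv2.resize(A['color'][200:350,330:480],None,fx=2.6,fy=2.6),cv2.resize(B['color'][180:330,140:290],None,fx=2.6,fy=2.6)]))
"
```

```text
t 20.20 bx -118.9 by 464.6 z 55.5 F(bx,by,z) 0.1 -0.0 -2.9 yaw 0.299 tq [-0.09  0.07  0.  ]
[-0.    0.67 -0.62  1.82  0.52  0.82 -2.15]
([3.7, -1.3, 39.5], [0.0013, 0.0079, -0.0006])
```

View pics/w12.png

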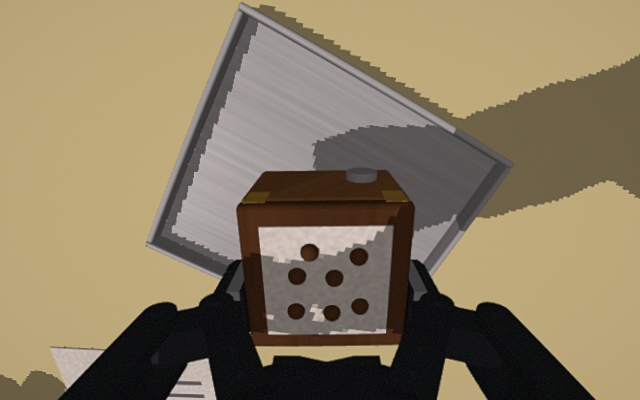

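View pics/a12.png

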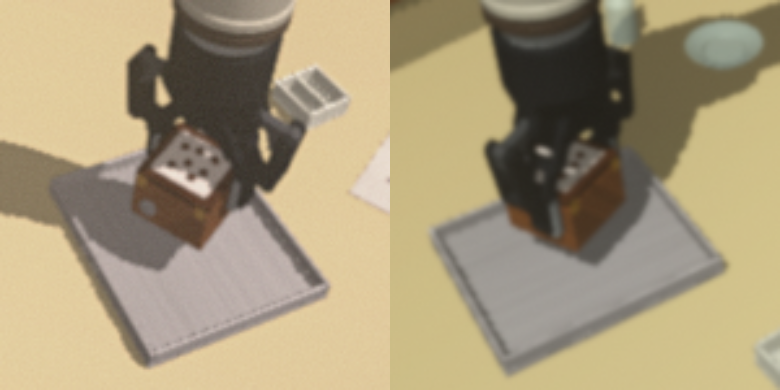

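Emit:
jog_arm(moves=[3.7,-1.3,15,0.001,0.008,0,60,3.7,-1.3,28,0.001,0.008,0,60,3.7,-1.3,35,0.001,0.008,0,60,3.7,-1.3,38,0.001,0.008,0,60,3.7,-1.3,40,0.001,0.008,0,60,3.7,-1.3,41,0.001,0.008,0,60])

```text
clock: 20.95
position: [541.7, 243.8, 18.3]
tool_rot: [-3.105, -0.467, -0.01]
ft_force: [-0.3, 0.0, -3.6]
gripper_width: 63.6
```

```bash
python3 -c "
from h import *;st();print(to(538.6,242.2,16,.3))"
```

```text
t 20.95 bx -113.9 by 469.5 z 18.3 F(bx,by,z) -0.3 -0.0 -3.6 yaw -5.984 tq [-0.03 -0.    0.03]
([-3.4, 0.6, 2.3], [-0.0008, -0.0068, -0.0012])
```

Emit:
jog_arm(moves=[0,0,1,0,-0.007,0,60,0,0,2,0,-0.007,0,60,0,0,3,0,-0.007,0,60,0,0,3.5,0,-0.007,0,60])

```text
clock: 21.35
position: [541.8, 243.8, 15.0]
tool_rot: [-3.106, -0.468, 0.0]
ft_force: [-1.0, -1.4, 1.5]
gripper_width: 63.3
```

```bash
python3 -c "
from h import *;st()"
```

```text
t 21.35 bx -113.7 by 469.6 z 15.0 F(bx,by,z) -0.7 -1.6 1.5 yaw -5.984 tq [-0.27  0.23 -0.03]
```

Contact with the tray floor at z≈15 as expected. Press slightly, release, rise.

Emit:
jog_arm(moves=[0,0,1,0,0,0,63,0,0,1,0,0,0,85,0,0,0,0,0,0,85,0,0,0,0,0,0,85,0,0,0,0,0,0,85,0,0,-30,0,0,0,85,0,0,-70,0,0,0,85,0,0,-120,0,0,0,85])

```text
clock: 22.15
position: [540.4, 243.0, 134.6]
tool_rot: [-3.106, -0.468, 0.006]
ft_force: [0.5, 0.1, 0.3]
gripper_width: 84.7
```

Emit:
jog_arm(moves=[-20,0,-40,0,0,0,85,-60,0,-60,0,0,0,85,-60,0,-60,0,0,0,85])

```text
clock: 22.45
position: [480.7, 225.5, 197.6]
tool_rot: [3.104, 0.471, -0.002]
ft_force: [0.5, 1.8, -0.7]
gripper_width: 84.9
```

```bash
python3 -c "
from h import *;st()
for n in ['scene','side','wrist']:
    im=vision.get_image(n);cv2.imwrite('pics/f_%s.png'%n,im['color'])
    for q in ['case_mid','tray_in','end_pin_head','side_pin_head']: print(n,q,[(np.round(d['at']),round(d['p'],2)) for d in models.mark_of(n,q)][:2])
A=cv2.imread('pics/f_scene.png');B=cv2.imread('pics/f_side.png');W=cv2.imread('pics/f_wrist.png')
cv2.imwrite('pics/f.png',np.vstack([np.hstack([cv2.resize(A[200:350,330:480],None,fx=2.6,fy=2.6),cv2.resize(B[180:330,140:290],None,fx=2.6,fy=2.6)])]))
"
```

```text
t 22.45 bx -170.1 by 439.5 z 197.6 F(bx,by,z) 0.1 1.8 -0.7 yaw 0.301 tq [-0.06 -0.03  0.04]
scene case_mid [(array([554., 250.,  30.]), 0.76)]
scene tray_in [(array([549., 244.,   2.]), 0.92), (array([ 769., -240.,    3.]), 0.7)]
scene end_pin_head []
scene side_pin_head [(array([595., 246.,  26.]), 0.39)]
side case_mid [(array([552., 249.,  29.]), 0.72)]
side tray_in [(array([551., 246.,   5.]), 0.81)]
side end_pin_head []
side side_pin_head []
wrist case_mid [(array([554., 250.,  31.]), 0.61)]
wrist tray_in [(array([ 362., -200.,    2.]), 0.63)]
wrist end_pin_head [(array([584., 218.,  38.]), 0.36)]
wrist side_pin_head [(array([596., 246.,  22.]), 0.52)]
```

View pics/f.png

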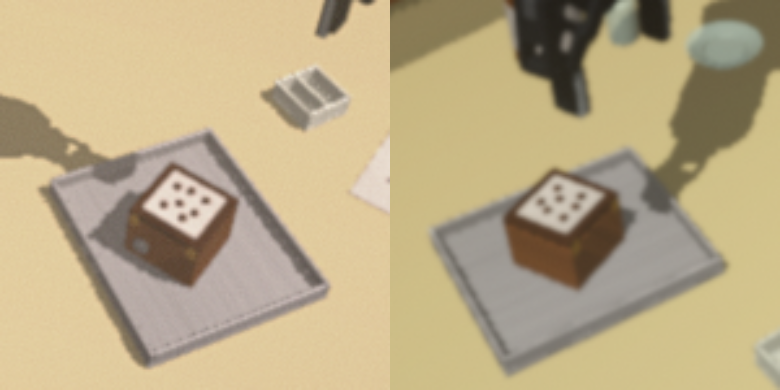

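View pics/f_wrist.png

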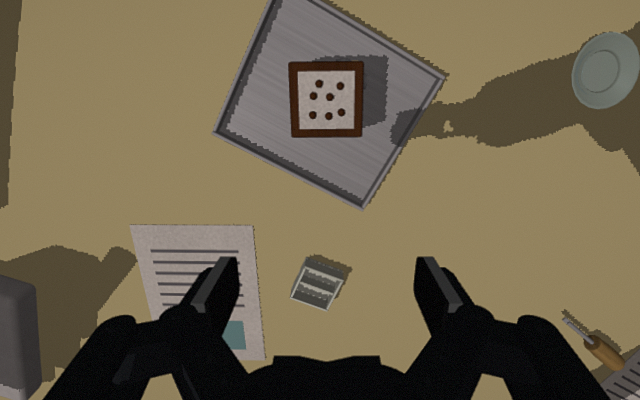

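View pics/f_side.png

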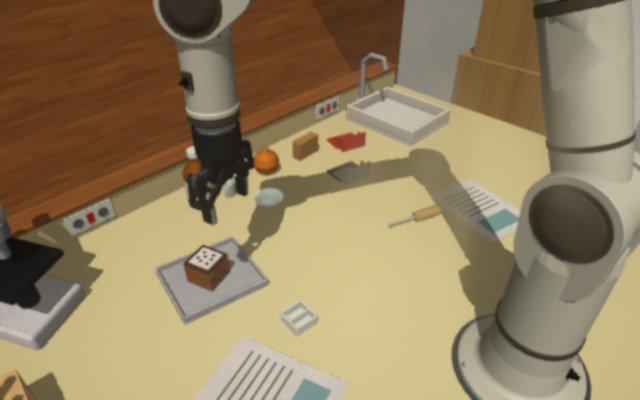

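The case stands upright in the middle of the tray (scene crop at about px (180,225)). No pin stands out, the gripper is clear, and the other things look unmoved. Handing in.

```bash
python3 -c "
from cell import sign_off;print(sign_off())"
```

```text
the job is handed in; nothing more can be done
None
```

The job is handed in at about 23 s of the 72 s allowed. Both pins are pushed home, and the case stands lid up near the middle of the tray with the gripper clear. The sign-off gave no verdict.

- **End pin:** I pushed it in first. It slid at about 6–7 N, then stopped, and I pressed up to about 22 N to confirm the stop.
- **Side pin:** I set the case down, gripped it across the other pair of sides and turned it 90 degrees. This pin also slid at about 7 N over roughly 22 mm, then stopped. I pressed up to about 20 N, below the 36 N limit. Force was read only at the end of each move, so a brief higher peak would not show.
- **Final pictures:** the case centre is at about (553, 250) mm and the tray centre at about (550, 246) mm, so it is well inside the walls. No pin stands out in any view.
- **Other things on the bench:** the ones in view look unmoved, judged by eye only.
- **Checks that were weak or disagreed:**
  - In the last pictures the networks found the pin heads only in some views and with low confidence.
  - The networks put the case centre at z of about 30 mm, which is their usual error of a few mm.
  - The wrist camera's tray report was plainly wrong, so I ignored it.

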